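# Load a label roll into the counter label printer

## Robot

A 7-joint arm with a two-finger parallel gripper is mounted at the origin on a cart in front of the work surface, level with it; the furniture and walls round the work are solid. World frame = base frame: x ahead of the robot, y to its left, z up, the work surface at z = 0. Lengths are in m, angles in degrees, forces in N, time in s.
With the tool pointing down it reaches from about 0.35 to 0.775 m from the base axis. Payload 3.1 kg.
Tool frame: the origin (TCP) lies on the centre line of the jaws, within the pads' length; the fingertips stand 17 mm ahead of it and the grasp point (between the pads) lies 2 mm behind it (robot.tip_reach is the distance from the TCP to the fingertips, in m); z points along the fingers, y is the line along which they close (so a half turn about z gives the same grasp; the last joint's range is limited). The gripper opens to 85 mm and grips with 20 to 120 N. Pads are 22 mm wide; open, the fingers measure 114 mm over their backs; the gripper's body (76 mm by 85 mm) begins 54 mm behind the grasp point. The pads swing forward as they close: fully open they stand 13 mm farther back than shut.
Start: joints at [-72.29, 17.813, 0.802, 86.603, -0.252, 75.585, -1.558], TCP at [0.189, 0.517, 0.248] pointing down, gripper open.
Joint ranges: [-154.91, 154.91], [-16.99, 109.72], [-72.82, 74.43], [7.12, 147.25], [-82.49, 262.49], [11.32, 116.49], [-174.64, 174.64]. Speed limits (degrees/s): [159.86, 159.86, 180, 180, 180, 180, 180].

## Interface

Orientations are given as [roll, pitch, yaw] about the fixed x, y, z axes, in that order (R = Rz(yaw) Ry(pitch) Rx(roll)).
In Python, from station import robot, fingers, vision, workorder, recognise gives the robot as it stands. Calls block until the motion is done:
- robot.move_to(position, orientation): joint-space move of the TCP to a pose.
- robot.line_to(position, orientation=None, velocity=0.15, f_stop=None): straight line of the TCP; orientation=None keeps the orientation; velocity is the mean speed in m/s. With f_stop (N) it stops when the force on the tool has changed by that much, and returns True; else False.
- robot.move_j(angles): joint-space move.
- fingers.gripper_to(opening, force=None): opening from 0.0 (shut) to 1.0 (fully open); force is the grip in N (None keeps the last); returns when the fingers have stopped.
- robot.pause(seconds).
- robot.inverse_kinematics(position, orientation): joint angles nearest the present ones, or None.
- vision.grab_frame(name): name is "scene" or "top"; returns the picture (480x640x3 uint8, red, green, blue); there is no depth.
- vision.calibration(name): a dict with "mtx" (3x3 intrinsics, pixels), "extrinsics" (4x4, takes a point from world to camera coordinates). Camera axes: x right, y up, looking along -z (the intrinsics and any distortion apply to the point x, -y, -z); pixel columns grow to the right and rows downward; lengths in m; the calibration is good to about 2 mm. A picture is of the moment at which its call begins. calibration takes no time and is no camera call.
A pose or a line that the arm cannot do raises robot.PlanningError and nothing moves.
- workorder.close_job(): hands the job in; it is judged then, once.
Trained networks look in the newest picture that a camera, given by its name, has taken for a name from the list of things; names that differ only in an ending like _2 or _b are one class to them, and where a whole thing is asked for, a point or a joint stands for the part that bears it (a point fixed in the world has none). Each returns a list of dicts, best first, with "p" (0 to 1); they miss things now and then, are a little off and sometimes report something else, mostly with a low value. They report only what shows in the picture. A call takes as long as a camera call. They do not tell look-alikes from the thing itself.
- recognise(label, camera): "rect" ([centre column, centre row, width, height] in pixels, round what is visible of it).
Readings, each from a call of its own:
- robot.current_time_s(): time.
- robot.current_joint_positions(): joint angles.
- robot.current_dq(): joint speeds.
- robot.current_joint_torque(): joint torques, N m.
- robot.current_tool_pos(): TCP position.
- robot.current_eef_rot(): TCP orientation.
- robot.current_contact_force(): force on the tool from outside, world axes, zero at the start.
- robot.current_torque(): the same for the moment, N m.
- robot.current_finger_gap(): opening from 0.0 (shut) to 1.0 (fully open).
- robot.current_gripper_force(): force on a finger pad.
Only numpy, scipy, OpenCV 4.12 (cv2) and the standard library are available. Lean on these libraries where they do the work, as an engineer would, in place of code of your own. Each camera call takes 0.05 s, during which the arm holds its last target. There are 200 camera calls.

## Task

Load the small label roll that lies flat on the counter into the label printer: press the handle-less drawer front inward so that it springs ajar, pull the drawer all the way out, and lower the roll in your grip (no dropping) onto the bars between the two low guides, standing on its rim with its core lying across the drawer. Then push the drawer home until its latch catches and it stays shut flush, with the roll inside. Leave the other things on the counter where they are.

Things in the scene. Friction and masses are not known exactly. Their poses are not given: they have to be found in the camera images.
- roll_center (a point): small label roll: white paper on a cardboard core, 60 mm across, 44 mm wide, about 0.12 kg, core to be treated as solid; starts lying on a flat face. Point: its centre; z axis: the roll's axis. It can be held across the rim (60 mm) or by its flat faces (44 mm), and stays put when stood on its rim. In the drawer's well there is no room for fingers at the rim, only at the flat faces
- label_drawer (a joint): drawer travel (m), growing towards the robot: 0 latched flush, -0.0095 pressed to its stop, 0.048 ajar, 0.115 fully out. Push-push latch: from 0, a press to the stop (8-10 N), then let go, springs it ajar; from there pull by hand (2-3 N; stays where left). Pushing it back (spring over the last 48 mm, up to 10 N) to the stop and letting go latches it at 0; one more press reopens it
- drawer_front (a point): centre of the outer face of the drawer's front, 52 mm above the counter; moves with the drawer. The front is 148 mm wide, 9 to 94 mm above the counter, 10 mm thick, without a handle, set between the housing's sides, which are flush with it; the housing's top begins 20 mm behind it. x axis: into the printer (push direction), y: across, z: up
- drawer_lip (a point): middle of the front's top edge, half-way through its 10 mm thickness, 94 mm above the counter; moves with the drawer; axes as drawer_front. When ajar, a 38 mm gap between the front's back and the housing lets it be pinched across its thickness from above. Housing top: 94 mm high, rising to 128 mm from 103 mm behind the closed front's outer face
- roll_seat (a point): where the small roll's centre lies when it rests on the two support bars in the drawer: 50 mm above the counter, 46 mm behind the front's outer face; moves with the drawer, axes as drawer_front; seated roll's axis along y. Well: 72 mm long in x, from the front to a back wall 68 mm high; two guides 54 mm apart across y, 32 mm high, and side walls 110 mm apart, 34 mm high (heights above the counter)
- printer: the label printer, fixed: white housing 170 mm wide, 200 mm deep, origin under its centre on the counter, x axis into the printer (its front is 100 mm to -x), y across, z up
- big_roll: bystander: larger roll of labels for the scale, 85 mm across, 40 mm high, lying flat; origin under its centre
- pick_jar: bystander: jar of wooden picks, 48 mm across, 73 mm high; origin under its centre
- thermometer: bystander: probe thermometer, 207 x 24 x 18 mm, lying; origin under its centre
- spray_bottle: bystander: spray bottle, 272 mm high; origin under its centre
- marker: bystander: felt marker, 17 x 135 x 16 mm, lying; origin under its centre
There are look-alikes about, which are no part of the job. What is shaped like the part that bears roll_center but turquoise is not meant.

How it is judged (in metres and radians):
On the way, in this order (a step that is already met when the one before it is completed fails the run):
1. the drawer has sprung ajar (value of joint label_drawer above 0.035 m), for 0.1 s.
2. the drawer is pulled all the way out (100 mm or more) (value of joint label_drawer above 0.1 m), for 0.1 s.
3. the roll is lowered into the well of the open drawer in the hand, on its rim, to within 15 mm of its seat (value of joint label_drawer above 0.07 m and z of roll_center in the frame of roll_seat below 0.015 m and horizontal distance between roll_center and roll_seat below 0.014 m and angle between the z axis of roll_center and the y axis of roll_seat, either way round below 0.3 rad and contact force between the fingers and label_roll_small above 0.5 N), for 0.05 s.
At the end, for the whole second after the job is handed in: The drawer is latched shut, flush within 4 mm, with the small roll at rest on its bars between the guides: its centre within 10 mm of the seat, its axis across the drawer within 0.2 rad (value of joint label_drawer between -0.004 and 0.004 m and distance between roll_center and roll_seat below 0.01 m and angle between the z axis of roll_center and the y axis of roll_seat, either way round below 0.2 rad and linear speed of label_roll_small below 0.03 m/s); the robot touches nothing.
It fails at once if a bystander is pushed more than 30 mm from its place (distance of any of big_roll, pick_jar, thermometer, marker, spray_bottle from where it was at the start of the episode above 0.03 m).
It also fails if it takes over 72 s, if anything falls off the work surface, if the arm or the gripper's body presses on something with over 40 N, if the wrist force passes 120 N, or if a joint passes its speed limit or range.

## Working session

There is one attempt and no reset: what is moved stays moved. The work goes in short steps, each a Python script; the robot and the scene stay as the last script left them, time stands still between calls to the robot, and variables do not carry over. Pictures are saved under pics/ and viewed, at most 10 in all, crops included, and the job is handed in when it is done.

```bash
mkdir -p pics
python3 - <<'E'
from station import robot, fingers, vision, workorder, recognise
import cv2,numpy as np
ims=[]
for c in("scene","top"):
    im=vision.grab_frame(c); cv2.imwrite(f"pics/{c}0.png",im[:,:,::-1])
    k=vision.calibration(c); print(c,np.round(k["mtx"],1).tolist(),np.round(k["extrinsics"],3).tolist(),[x for x in k if x not in("mtx","extrinsics")])
    for l in("roll_center","drawer_front","printer","big_roll","pick_jar","thermometer","spray_bottle","marker"):
        print(l,[(np.round(d["rect"]).astype(int).tolist(),round(d["p"],2)) for d in recognise(l,c)[:4]])
print(robot.current_time_s())
E
```

```text
scene [[538.6, 0.0, 318.4], [0.0, 538.6, 241.8], [0.0, 0.0, 1.0]] [[-0.161, 0.987, 0.012, 0.105], [-0.745, -0.129, 0.655, 0.354], [0.648, 0.097, 0.756, -1.663], [0.0, 0.0, 0.0, 1.0]] []
roll_center [([251, 236, 27, 34], 0.92), ([226, 324, 27, 34], 0.92), ([236, 288, 28, 31], 0.86), ([311, 222, 25, 26], 0.63)]
drawer_front [([310, 263, 65, 18], 0.65)]
printer [([298, 306, 105, 112], 0.78), ([197, 200, 41, 16], 0.35)]
big_roll [([192, 217, 49, 16], 0.6)]
pick_jar []
thermometer [([198, 202, 39, 17], 0.95)]
spray_bottle [([136, 238, 62, 98], 0.88)]
marker [([194, 217, 51, 19], 0.74)]
top [[447.8, 0.0, 324.8], [0.0, 447.8, 240.5], [0.0, 0.0, 1.0]] [[0.149, -0.989, -0.007, -0.09], [0.949, 0.141, 0.281, -0.57], [-0.277, -0.048, 0.96, -1.207], [0.0, 0.0, 0.0, 1.0]] []
roll_center [([393, 227, 18, 24], 0.82), ([391, 197, 18, 25], 0.76), ([385, 279, 25, 20], 0.72), ([334, 295, 17, 28], 0.63)]
drawer_front [([334, 230, 53, 19], 0.83)]
printer [([340, 200, 70, 84], 0.71)]
big_roll [([208, 278, 32, 34], 0.95)]
pick_jar [([425, 265, 12, 12], 0.44)]
thermometer [([440, 325, 34, 13], 0.83)]
spray_bottle [([472, 226, 48, 46], 0.67), ([431, 322, 55, 16], 0.52)]
marker [([439, 305, 40, 20], 0.69), ([438, 324, 36, 14], 0.65)]
0.9
```

View pics/scene0.png

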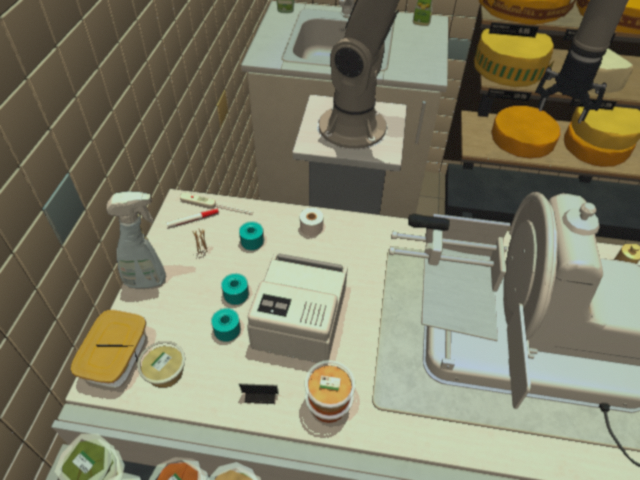

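View pics/top0.png

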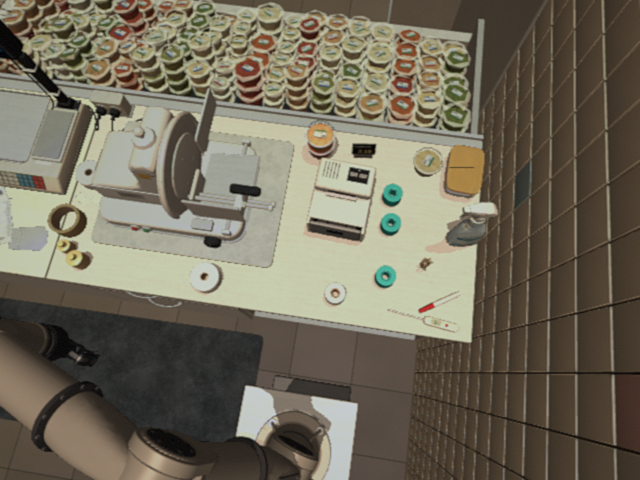

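The scene has three turquoise rolls (top (385,276), (390,224), (392,194)), which are decoys. The big white roll is at top (206,278). The small white roll with the brown core, at top (335,293) / scene (311,221), is the one that fits. I'll enlarge crops to confirm it and to get the printer's corners.

Run:
```python
import cv2,numpy as np
a=cv2.imread("pics/top0.png")[150:310,295:395]; b=cv2.imread("pics/scene0.png")[200:360,240:360]
f=lambda x,s:cv2.resize(x,None,fx=s,fy=s,interpolation=cv2.INTER_CUBIC)
c=np.hstack([f(a,3.6),f(b,3.6)]);print(c.shape);cv2.imwrite("pics/crop1.png",c)
```

```text
(576, 792, 3)
```

View pics/crop1.png

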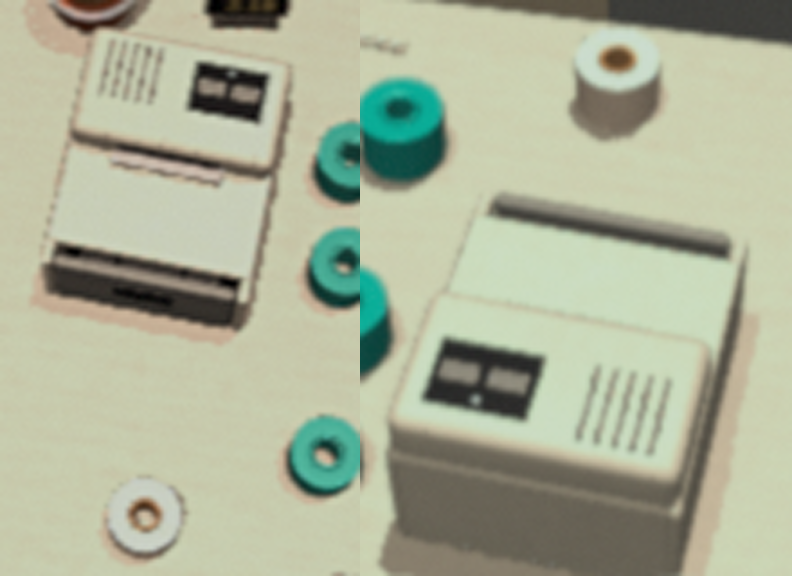

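The crop confirms the white roll with the cardboard core. Its bore centre is at top (335.2,293.0) / scene (311.6,216.3). The printer's front top edge shows in both views. Next I triangulate the roll and fit the printer's pose.

```bash
cat > h.py <<'E'
from station import robot, fingers, vision, workorder, recognise
import cv2,numpy as np
from scipy.optimize import least_squares
from scipy.spatial.transform import Rotation as Ro
K={c:vision.calibration(c) for c in("scene","top")}
def proj(c,p):
    p=np.atleast_2d(p); q=p@K[c]["extrinsics"][:3,:3].T+K[c]["extrinsics"][:3,3]
    m=K[c]["mtx"]; return np.c_[m[0,0]*q[:,0]/-q[:,2]+m[0,2], m[1,1]*q[:,1]/q[:,2]+m[1,2]]
def tri(a,b):
    r=least_squares(lambda p:np.r_[proj("top",p)[0]-a,proj("scene",p)[0]-b],[.45,0,.05]); return r.x,r.fun
def pw(P,p): # printer frame -> world
    c,s=np.cos(P[2]),np.sin(P[2]); p=np.atleast_2d(p)
    return np.c_[P[0]+c*p[:,0]-s*p[:,1],P[1]+s*p[:,0]+c*p[:,1],p[:,2]]
E
python3 - <<'E'
from h import *
print(tri([335.2,293.0],[311.6,216.3]))
T=lambda x,y:(295+x/3.6,150+y/3.6); S=lambda x,y:(240+(x-360)/3.6,200+y/3.6)
obs=[("top",(-.1,.085,.094),T(47,262)),("top",(-.1,-.085,.094),T(252,298)),("top",(-.1,.085,0),T(45,293)),("top",(-.1,-.085,0),T(243,328)),
("scene",(-.1,-.085,.094),S(488,195)),("scene",(-.1,.085,.094),S(748,240)),("scene",(.1,-.085,0.02),S(400,535))]
f=lambda P:np.concatenate([proj(c,pw(P,p))[0]-o for c,p,o in obs])
r=least_squares(f,[.7,0,0],loss='soft_l1'); P=r.x
print(P,np.degrees(P[2]));print(np.round(f(P).reshape(-1,2),1))
for a,b in((0,4),(1,5)): pass
print("L",tri(obs[0][2],obs[5][2]),"R",tri(obs[1][2],obs[4][2]))
np.save("P.npy",P)
E
```

```text
(array([ 0.43687594, -0.05403758,  0.04262283]), array([-0.65964606,  0.00580804, -0.57759004, -0.01446947]))
[ 0.71727028 -0.03002025 -0.02553561] -1.4630824903825579
[[-2.5 -0.6]
 [-1.1 -0.9]
 [-0.5  0.5]
 [-1.  -0.1]
 [-3.8 -0.1]
 [-0.9 -0.9]
 [-0.5 -0.1]]
L (array([0.61925006, 0.05620992, 0.09002746]), array([-1.98458274, -0.05750887, -1.51439366,  0.0122174 ])) R (array([ 0.61228578, -0.10899836,  0.09134835]), array([-2.47363689,  0.11616845, -1.93456385, -0.11319141]))
```

Roll height comes out at 42.6 mm against 44 expected, and the lip at about 91 mm against 94, so both measurements are plausible. My plan is to grip the roll across its rim with the tool tilted, turn it 90° about the closing axis and stand it on its rim, then work the drawer. First I check which tilts the arm can reach.

```bash
cat >> h.py <<'E'
def ori(t,yaw=0):
    """tool down tilted t deg (positive: pointing ahead along heading yaw); closes across heading"""
    R=Ro.from_euler('z',yaw,degrees=True)*Ro.from_euler('y',-t,degrees=True)*Ro.from_euler('x',180,degrees=True)
    return R.as_euler('xyz',degrees=True).tolist()
def grasp(p,o,back=-.002):
    """TCP so that grasp point is at p"""
    return (np.array(p)-back*Ro.from_euler('xyz',o,degrees=True).as_matrix()[:,2]).tolist()
E
python3 - <<'E'
from h import *
print(Ro.from_euler('xyz',ori(30),degrees=True).as_matrix().round(2).tolist())
for yaw in(0,90,-90,180):
    print(yaw,[(t,x) for x in(.41,.44) for t in(-60,-45,-30,-15,0,15,30,45,60,75) if robot.inverse_kinematics([x,-.054,.04],ori(t,yaw)) is not None])
for p in ([.56,-.03,.067],[.6,-.03,.1],[.5,-.03,.1],[.548,-.03,.06]):
    print(p,[y for y in(-180,-90,0,90) if robot.inverse_kinematics(p,ori(0,y)) is not None])
E
```

```text
[[0.87, -0.0, 0.5], [0.0, -1.0, -0.0], [0.5, 0.0, -0.87]]
0 [(-60, 0.41), (-45, 0.41), (-30, 0.41), (-15, 0.41), (0, 0.41), (15, 0.41), (30, 0.41), (-60, 0.44), (-45, 0.44), (-30, 0.44), (-15, 0.44), (0, 0.44), (15, 0.44), (30, 0.44)]
90 [(-60, 0.41), (-45, 0.41), (-30, 0.41), (-15, 0.41), (0, 0.41), (15, 0.41), (30, 0.41), (45, 0.41), (60, 0.41), (75, 0.41), (-60, 0.44), (-45, 0.44), (-30, 0.44), (-15, 0.44), (0, 0.44), (15, 0.44), (30, 0.44), (45, 0.44), (60, 0.44), (75, 0.44)]
-90 [(-60, 0.41), (-45, 0.41), (-30, 0.41), (-15, 0.41), (0, 0.41), (15, 0.41), (30, 0.41), (45, 0.41), (60, 0.41), (75, 0.41), (-60, 0.44), (-45, 0.44), (-30, 0.44), (-15, 0.44), (0, 0.44), (15, 0.44), (30, 0.44), (45, 0.44), (60, 0.44), (75, 0.44)]
180 [(-30, 0.41), (-15, 0.41), (0, 0.41), (15, 0.41), (30, 0.41), (45, 0.41), (60, 0.41), (-30, 0.44), (-15, 0.44), (0, 0.44), (15, 0.44), (30, 0.44), (45, 0.44), (60, 0.44)]
[0.56, -0.03, 0.067] [-180, -90, 0, 90]
[0.6, -0.03, 0.1] [-180, -90, 0, 90]
[0.5, -0.03, 0.1] [-180, -90, 0, 90]
[0.548, -0.03, 0.06] [-180, -90, 0, 90]
```

Run:
```python
from h import *
M=lambda o:Ro.from_euler('xyz',o,degrees=True).as_matrix()
c1=np.array([.437,-.054,.022]); o1,o2=ori(-40,90),ori(50,90)
p1=np.array(grasp(c1+[0,0,.003],o1))
robot.move_to((p1+[0,0,.12]).tolist(),o1); fingers.gripper_to(1.0,40)
print(robot.line_to(p1.tolist(),velocity=.12,f_stop=8), robot.current_tool_pos(),p1)
fingers.gripper_to(0.0,40)
print("gap",robot.current_finger_gap(),robot.current_gripper_force())
p1=np.array(robot.current_tool_pos()); rel=M(o1).T@(c1-p1)
c2=np.array([.437,.02,.031]); p2=c2-M(o2)@rel
robot.line_to((p1+[0,0,.12]).tolist(),velocity=.15)
robot.move_to((p2+[0,0,.06]).tolist(),o2)
for c in("scene","top"):
    cv2.imwrite(f"pics/{c}1.png",vision.grab_frame(c)[:,:,::-1])
a=cv2.imread("pics/scene1.png")[140:300,230:400]; b=cv2.imread("pics/top1.png")[180:340,250:420]
cv2.imwrite("pics/c2.png",cv2.resize(np.hstack([a,b]),None,fx=2.3,fy=2.3,interpolation=2))
np.save("p2.npy",p2);print(robot.current_finger_gap(),robot.current_time_s(),p2)
```

```text
False [ 0.43747651 -0.05525625  0.02393607] [ 0.437      -0.05528558  0.02346791]
gap 0.6925501138818522 42.57490038871765
0.6921943983813353 7.6333 [0.43751941 0.01789098 0.02996482]
```

View pics/c2.png

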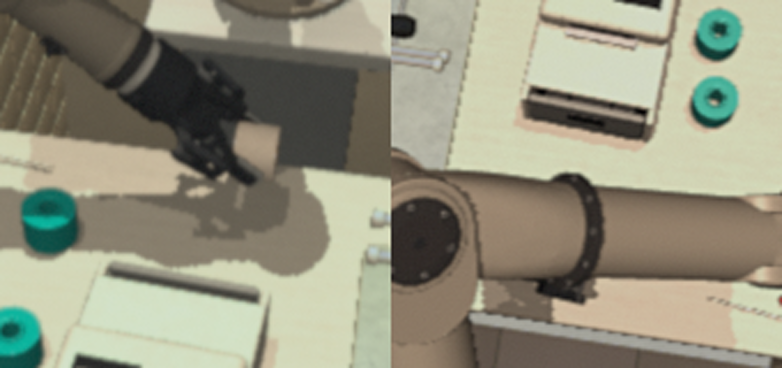

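The roll is held at scene crop (258,150) with its axis level, and the gap of 59 mm matches its 60 mm diameter. I'll set it down on its rim, back off, and press the drawer.

Run:
```python
from h import *
p2=np.load("p2.npy"); o2=ori(50,90)
print(robot.line_to((p2-[0,0,.004]).tolist(),velocity=.06,f_stop=3),robot.current_tool_pos()-p2,robot.current_contact_force())
fingers.gripper_to(1.0)
z=Ro.from_euler('xyz',o2,degrees=True).as_matrix()[:,2]
robot.line_to((np.array(robot.current_tool_pos())-.08*z).tolist(),velocity=.15)
P=np.load("P.npy"); print(P)
yaw=-2.0; f=pw(P,[-.1,0,.05])[0]
d=np.array([np.cos(np.radians(yaw)),np.sin(np.radians(yaw)),0])
o=ori(0,yaw)
st=np.array([f[0],f[1],.067])-d*.05
robot.move_to((st+[0,0,.1]).tolist(),o); fingers.gripper_to(0.0)
for c in("scene","top"):
    cv2.imwrite(f"pics/{c}2.png",vision.grab_frame(c)[:,:,::-1])
    print(c,[(np.round(q["rect"],1).tolist(),round(q["p"],2)) for q in recognise("roll_center",c)[:5]])
robot.line_to(st.tolist(),velocity=.15)
print(robot.line_to((st+d*.075).tolist(),velocity=.03,f_stop=4),robot.current_tool_pos())
print(robot.line_to((np.array(robot.current_tool_pos())+d*.013).tolist(),velocity=.03,f_stop=14),robot.current_tool_pos(),robot.current_contact_force())
robot.line_to((np.array(robot.current_tool_pos())-d*.07).tolist(),velocity=.1)
robot.line_to((np.array(robot.current_tool_pos())+[0,0,.1]).tolist(),velocity=.2)
robot.pause(.2)
a=cv2.imread("pics/scene2.png")[140:300,230:400]
b=vision.grab_frame("top")[180:340,250:420,::-1]
e=vision.grab_frame("scene");cv2.imwrite("pics/scene3.png",e[:,:,::-1])
cv2.imwrite("pics/c3.png",cv2.resize(np.hstack([a,b]),None,fx=2.3,fy=2.3,interpolation=2))
print(robot.current_time_s())
```

```text
True [-3.27997832e-04  9.73813498e-05 -1.94165690e-03] [ 0.21620519 -1.48284056  4.61585245]
[ 0.71727028 -0.03002025 -0.02553561]
scene [([341.7, 223.4, 20.4, 24.0], 0.66), ([234.8, 287.3, 27.8, 35.2], 0.63), ([225.7, 324.7, 26.0, 34.6], 0.58), ([252.4, 237.8, 26.5, 29.1], 0.57), ([201.2, 241.7, 17.7, 18.4], 0.5)]
top [([390.8, 226.6, 20.1, 24.2], 0.94), ([392.1, 195.8, 22.6, 22.2], 0.67), ([308.5, 291.1, 15.6, 23.5], 0.61), ([384.1, 278.3, 23.5, 19.4], 0.58)]
True [ 0.59984216 -0.02676721  0.06613159]
False [ 0.6086181  -0.02728733  0.06509796] [-8.18983746  0.98145047  3.87607188]
17.2833
```

View pics/c3.png

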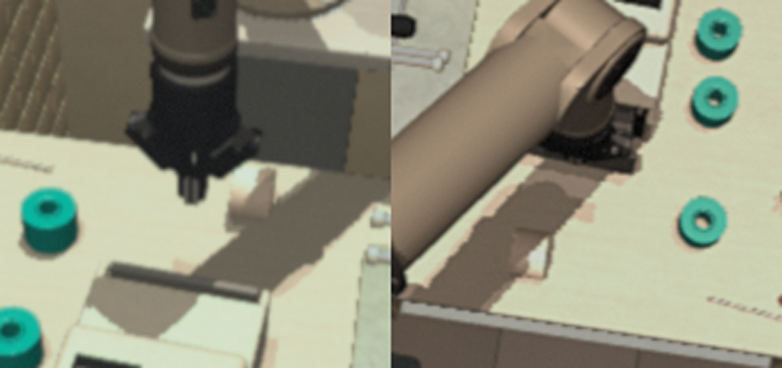

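The roll stands on its rim at scene crop (253,192), with its axis along y. The arm hides the drawer from the top camera, so I check whether it sprung ajar in the scene picture.

Run:
```python
import cv2
a=cv2.imread("pics/scene3.png")[170:330,230:400]
cv2.imwrite("pics/c4.png",cv2.resize(a,None,fx=3.4,fy=3.4,interpolation=2))
```

```text
(no output)
```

View pics/c4.png

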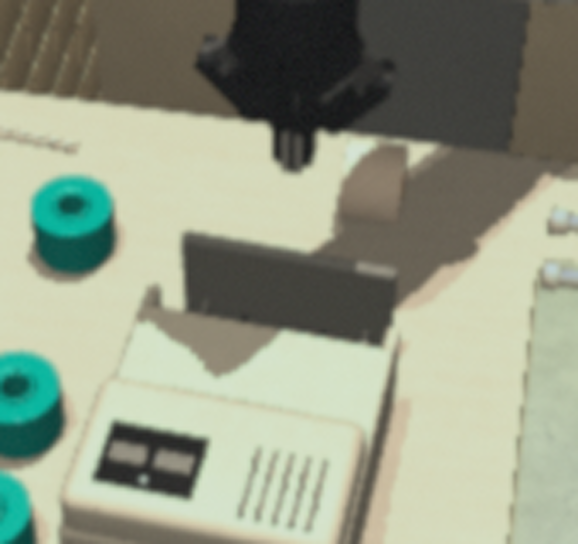

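The drawer is ajar. Its lip's corners are at crop (185,235) and (397,268). I'll place the lip from these, using its 94 mm height and its 148 mm width as the check, then pinch and pull.

```bash
cat >> h.py <<'E'
def ray(c,uv,z):
    return least_squares(lambda q:proj(c,[q[0],q[1],z])[0]-uv,[.5,0]).x
E
python3 - <<'E'
from h import *
A=ray("scene",[230+186/3.4,170+235/3.4],.094);B=ray("scene",[230+397/3.4,170+268/3.4],.094)
print(A,B,np.linalg.norm(A-B),(A+B)/2,np.degrees(np.arctan2(-(B-A)[0],(B-A)[1])))
E
```

```text
[ 0.56666339 -0.09292873] [0.5712374  0.05097976] 0.14398116517271894 [ 0.5689504  -0.02097449] -1.8204836027222233
```

Run:
```python
from h import *
y=np.radians(-1.8); d=np.array([np.cos(y),np.sin(y),0]); o=ori(0,88.2)
L=np.array([.568,-.023,.092])
robot.move_to((L+[0,0,.09]).tolist(),o); fingers.gripper_to(.42,30)
print(robot.line_to(L.tolist(),velocity=.08,f_stop=5),robot.current_tool_pos())
fingers.gripper_to(0.0,30); print("gap",robot.current_finger_gap(),robot.current_gripper_force(),robot.current_contact_force())
p=np.array(robot.current_tool_pos())
print(robot.line_to((p-d*.072).tolist(),velocity=.06,f_stop=14),robot.current_tool_pos(),robot.current_contact_force(),robot.current_finger_gap())
robot.pause(.1); fingers.gripper_to(.42)
p=np.array(robot.current_tool_pos()); robot.line_to((p+[0,0,.1]).tolist(),velocity=.2)
robot.move_to([.40,.03,.21],ori(0,0))
for c in("scene","top"):
    cv2.imwrite(f"pics/{c}5.png",vision.grab_frame(c)[:,:,::-1])
a=cv2.imread("pics/scene5.png")[150:310,250:390]; b=cv2.imread("pics/top5.png")[190:350,270:410]
cv2.imwrite("pics/c5.png",cv2.resize(np.hstack([a,b]),None,fx=2.85,fy=2.85,interpolation=2))
print(robot.current_time_s())
```

```text
False [ 0.56857386 -0.02311582  0.09264407]
gap 0.11290175441689876 31.544541120529175 [0.90099869 1.06636078 2.62486099]
True [ 0.50397597 -0.01909462  0.09267896] [ 0.94247334 -0.8388186   1.36021952] 0.10792556568939335
24.4333
```

View pics/c5.png

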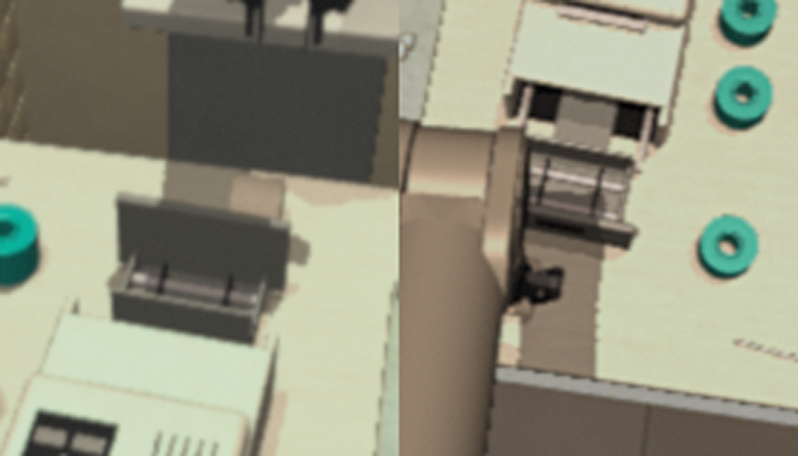

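The drawer is fully out. The well shows its two guides at scene crop (137,273)/(232,290) and top crop (540,182)/(599,190). I use these, at 32 mm height, and the lip's corners for the seat's y.

Run:
```python
from h import *
S=lambda x,y:[250+x/2.85,150+y/2.85]; T=lambda x,y:[270+(x-399)/2.85,190+y/2.85]
A=ray("scene",S(118,198),.094);B=ray("scene",S(290,222),.094)
print("lip",A,B,np.linalg.norm(B-A),(A+B)/2)
for n,f,l in(("scene",S,[(140,262),(133,285),(235,277),(229,303)]),("top",T,[(545,160),(535,205),(603,168),(594,212)])):
    q=[ray(n,f(*p),.032) for p in l]; print(n,np.round(q,4).tolist(),"mid",np.mean(q,0))
```

```text
lip [ 0.50340309 -0.08976365] [0.50567037 0.054357  ] 0.14413848652959324 [ 0.50453673 -0.01770332]
scene [[0.5168, -0.0696], [0.543, -0.0707], [0.5195, 0.0128], [0.5486, 0.0119]] mid [ 0.53196071 -0.02892503]
top [[0.5721, 0.0055], [0.5228, 0.0084], [0.5725, -0.0557], [0.5244, -0.0531]] mid [ 0.54793878 -0.02372915]
```

Run:
```python
from h import *
print(tri([308.5,291.1],[341.7,223.4]))
o=ori(0,0); p=np.array([.437,.02,.034])
fingers.gripper_to(1.0,40)
robot.move_to((p+[0,0,.1]).tolist(),o)
print(robot.line_to(p.tolist(),velocity=.1,f_stop=5),robot.current_tool_pos())
fingers.gripper_to(0.0,40); print("gap",robot.current_finger_gap()*85,robot.current_gripper_force(),robot.current_contact_force(),robot.current_tool_pos())
robot.line_to((p+[0,0,.15]).tolist(),velocity=.15)
robot.move_to([.40,.14,.2],o)
for c in("scene","top"):
    cv2.imwrite(f"pics/{c}6.png",vision.grab_frame(c)[:,:,::-1])
f=lambda x,w:cv2.resize(x,(w,600),interpolation=cv2.INTER_CUBIC)
a=cv2.imread("pics/scene6.png")[200:280,280:340]; b=cv2.imread("pics/top6.png")[215:285,305:360]
cv2.imwrite("pics/c6.png",np.hstack([cv2.resize(a,(396,528),interpolation=2),cv2.resize(b,(400,509),interpolation=2)[:528] if 0 else cv2.copyMakeBorder(cv2.resize(b,(400,509),interpolation=2),0,19,0,0,0)]))
print(robot.current_time_s(),robot.current_finger_gap())
```

```text
(array([0.43364736, 0.02303685, 0.02720489]), array([-0.42926356, -0.01031758, -0.37255745,  0.00139183]))
False [0.43760014 0.01997397 0.03452545]
gap 43.65182265026814 40.309515595436096 [-0.14975954  0.69441632  4.07801939] [0.43730336 0.02010801 0.0343723 ]
28.9167 0.5086524265571911
```

View pics/c6.png

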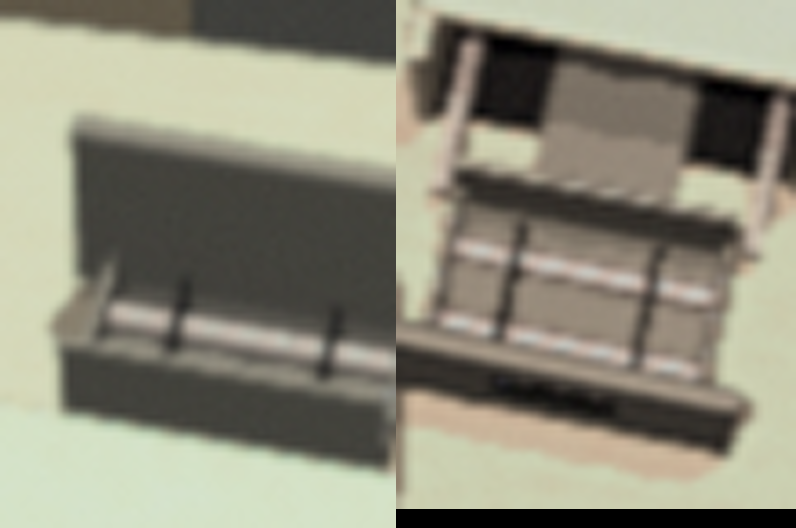

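Both guides and bars now show clearly. In the top crop the guides run (518,230)–(505,338) and (657,250)–(642,362), and in the scene crop (183,285)–(174,348) and (335,312)–(325,375). The bars cross them at top (514,256)/(652,283) and (505,333)/(645,358).

Run:
```python
from h import *
S=lambda x,y:[280+x/6.6-.42,200+y/6.6-.42]; T=lambda x,y:[305+(x-396)/7.27-.43,215+y/7.27-.43]
for n,f,l,z in(("scene",S,[(183,285),(174,348),(335,312),(325,375)],.032),("top",T,[(518,230),(505,338),(657,250),(642,362)],.032),("top",T,[(514,256),(505,333),(652,283),(645,358)],.03)):
    q=[ray(n,f(*p),z) for p in l]; print(n,np.round(q,4).tolist(),"mid",np.mean(q,0))
for a,b in(((518,230),(183,285)),): pass
print(proj("top",[.545,-.022,.05]),)
```

```text
scene [[0.516, -0.0496], [0.5463, -0.0475], [0.5193, 0.0076], [0.5495, 0.0084]] mid [ 0.53276151 -0.02028526]
top [[0.572, 0.0051], [0.5262, 0.0034], [0.5719, -0.0525], [0.5245, -0.053]] mid [ 0.54863831 -0.02424716]
top [[0.5613, 0.0051], [0.5287, 0.0038], [0.5584, -0.0524], [0.5268, -0.054]] mid [ 0.54379529 -0.02433908]
[[329.02703722 254.65516931]]
```

The guides' mid-line is y ≈ -0.022 (mean of the two views) and the bars' middle is x ≈ 0.545, which agrees with lip + 41 mm. Now I lower the roll in.

Run:
```python
from h import *
o=ori(0,-1.8); p=np.array([.546,-.0222,.16])
robot.move_to(p.tolist(),o)
robot.line_to([p[0],p[1],.075],velocity=.12)
print(robot.line_to([p[0],p[1],.0525],velocity=.03,f_stop=3),robot.current_tool_pos(),robot.current_contact_force(),robot.current_torque())
robot.pause(.15); print(robot.current_time_s(),robot.current_finger_gap()*85)
for c in("scene","top"): cv2.imwrite(f"pics/{c}7.png",vision.grab_frame(c)[:,:,::-1])
```

```text
True [ 0.54597048 -0.02209421  0.05493697] [-0.38979756  0.68872192  5.09342075] [-0.05533338 -0.04643526 -0.00537995]
31.4583 43.326974365626356
```

Contact came at z = 0.0549 against 0.0544 expected, so the roll is on the bars. I'll release, take a picture, and push the drawer home.

Run:
```python
from h import *
fingers.gripper_to(.64)
robot.line_to([.546,-.0222,.17],velocity=.12)
robot.move_to([.42,-.019,.2],ori(0,-1.8)); fingers.gripper_to(0.0)
a=vision.grab_frame("scene")[190:290,270:370]; b=vision.grab_frame("top")[205:305,285:385]
cv2.imwrite("pics/c7.png",cv2.resize(np.hstack([a,b])[:,:,::-1],None,fx=4,fy=4,interpolation=2))
print(robot.current_time_s())
```

```text
34.1833
```

View pics/c7.png

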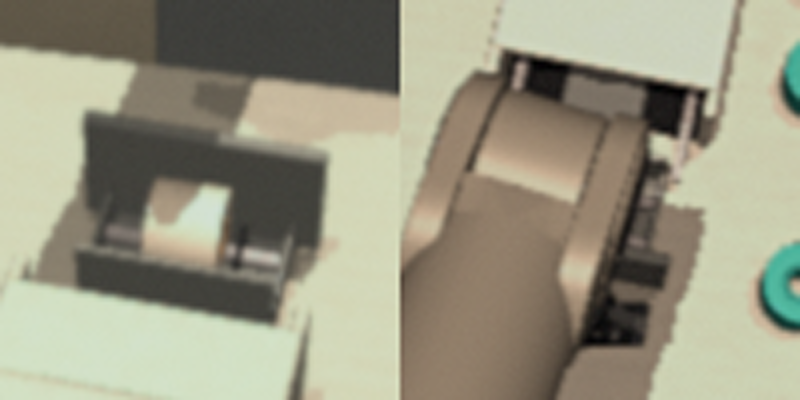

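The roll stands upright between the guides at scene crop (188,225), with its axis across the drawer. Next I push the drawer home.

Run:
```python
from h import *
d=np.array([np.cos(np.radians(1.8)),-np.sin(np.radians(1.8)),0]); s=np.array([.44,-.0195,.067])
robot.line_to(s.tolist(),velocity=.2)
print(robot.line_to((s+d*.11).tolist(),velocity=.05,f_stop=15),robot.current_tool_pos())
p=np.array(robot.current_tool_pos())
print(robot.line_to((p+d*(.613-p[0])).tolist(),velocity=.04,f_stop=22))
robot.pause(.2); p=np.array(robot.current_tool_pos()); print(p,robot.current_contact_force())
robot.line_to((p-d*.012).tolist(),velocity=.03); print(robot.current_contact_force())
robot.line_to((p-d*.08).tolist(),velocity=.1)
robot.line_to((p-d*.08+[0,0,.1]).tolist(),velocity=.2); robot.move_to([.40,.17,.25],ori(0,0)); robot.pause(.2)
a=vision.grab_frame("scene")[190:310,240:360]; b=vision.grab_frame("top")[180:300,285:405]
cv2.imwrite("pics/c8.png",cv2.resize(np.hstack([a,b])[:,:,::-1],None,fx=3.3,fy=3.3,interpolation=2))
print(robot.current_time_s())
```

```text
False [ 0.54999204 -0.02280966  0.06708417]
False
[ 0.60852641 -0.02575379  0.06607581] [-11.21520735  -0.41303132   4.89842305]
[-0.14214879 -0.03128556 -0.29370195]
42.7417
```

View pics/c8.png

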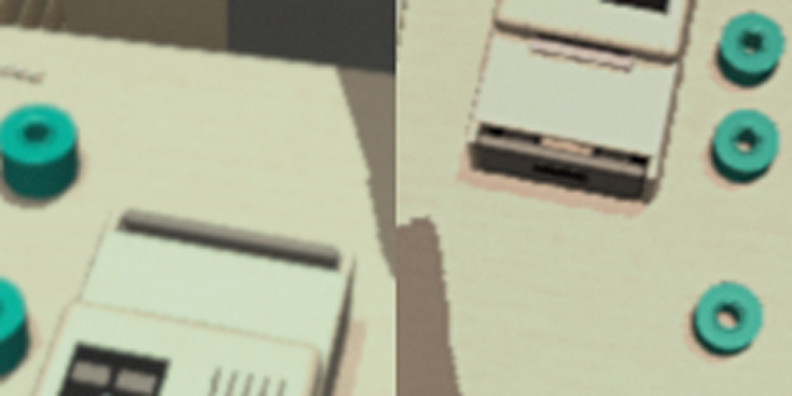

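The drawer is shut flush at top crop (560,165), and the roll shows through the slot at (567,145). I'm handing the job in.

```bash
python3 -c "
from station import workorder
print(workorder.close_job())"
```

```text
the job is handed in; nothing more can be done
None
```

The small white roll is standing on the bars inside the printer and the drawer is latched shut and flush; the job was handed in at about 43 s, and `close_job` returned no verdict.

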